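Press a relay home on the sprung test plunger and hold it

TASK

Set the relay into the pocket of the test fixture and let go of it, then swing the locking lever fully shut across it. Then push the relay from behind, against the sprung plunger, until it is fully home on the hard stop, firmly but without ramming it, and finish while still pressing it there. Leave the other things on the bench where they are.

Things in the scene. Friction and masses are not known exactly. Their poses are not given: they have to be found in the camera images.
- fixture: Relay test fixture, fixed to the bench: aluminium plate 12 mm thick (x -95..75, y -60..68) with a pocket, sprung plunger, steel stop block and swing lever. Origin on the bench below the middle of the stop face; +x (level) is the direction in which the relay is pushed, +y towards the lever's pivot, z up. In this frame (mm) the pushed-home relay has its middle at x -30, its rear end at x -60.
- pocket (a point): Middle of the pocket floor (plate top, z 12 mm; fixture x -43, y 0); a relay is lowered with its underside centre here, its length along fixture x, either end leading. Side walls 8 mm high, 10 thick, 34 apart, only at fixture x -48..0; no sides behind them. A bead 4 mm high at x -80..-76 ends it at the rear, the free plunger at x -10 in front: 3 mm to spare each way.
- stop: The hard stop: steel block 26 (x) x 50 (y) mm, z 12..44, part of the fixture, slotted 18 mm wide in the middle for the plunger. Origin as the fixture's; its stop face is the fixture's plane x = 0. A relay pushed home has its leading end flat on this face.
- plunger (a joint): Travel of the sprung plunger (m): 0 standing out 10 mm from the stop face, 0.010 flush with it (relay on the stop). It pushes back with 3 N at first touch, rising evenly to 7 N when flush; friction can add up to about 6 N to the push needed, so 16 to 20 N is a sure hold. Beyond flush the push bears on the hard stop. It drives the relay back if let go.
- plunger_tip (a point): Middle of the plunger's flat brass tip (14 mm across), 28 mm above the bench.
- lever (a joint): Swing angle of the locking lever (rad) about an upright axis at fixture x -14, y +46 mm: 0 open, arm pointing along the fixture's +x; 1.571 shut against its end stop, arm pointing along -y across the pocket. It closes clockwise seen from above and stays where it is left (about 1 N at the knob moves it).
- lever_knob (a point): Top centre of the lever's upright round black knob: 14 mm across, z 51.5..73.5 mm above the bench, 78 mm from the pivot axis. The lever's arm under it, 14 mm wide, lies at z 46.5..51.5 and clears a seated relay's top (z 44) by 2.5 mm.
- relay: Relay in a grey housing on a black foot, a block 60 (x) x 30 (y) x 32 (z) mm, about 0.12 kg, lying loose on the bench to the right of the fixture. Origin: centre of its underside; x along its length. To be gripped across its 30 mm width.
- spool: Bystander: solder spool, 55 mm across, 45 mm tall, standing loose; origin at the centre of its underside.
- flux: Bystander: brown dropper bottle, 30 mm across, 95 mm tall, standing loose; origin at the centre of its underside.
Mind the look-alikes: they are no part of the job. There is more than one size of the relay; the job needs the smaller.

How it is judged (in metres and radians):
On the way, in this order (a step that is already met when the one before it is completed fails the run):
1. the relay lies in the pocket, let go, the lever still open (y of relay in the frame of fixture between -0.004 and 0.004 m and z of relay in the frame of fixture between 0.01 and 0.0145 m and angle between the x axis of relay and the x axis of fixture, either way round below 0.15 rad and x of relay in the frame of fixture between -0.05 and -0.036 m and value of joint lever below 0.8 rad and contact force between the fingers and relay below 0.2 N), for 0.2 s.
2. the lever is swung shut, the relay in the pocket and not yet pressed home (y of relay in the frame of fixture between -0.004 and 0.004 m and z of relay in the frame of fixture between 0.01 and 0.0145 m and angle between the x axis of relay and the x axis of fixture, either way round below 0.15 rad and value of joint lever above 1.42 rad and value of joint plunger below 0.0075 m), for 0.1 s.
3. the relay is pressed home on the stop (y of relay in the frame of fixture between -0.004 and 0.004 m and z of relay in the frame of fixture between 0.01 and 0.0145 m and angle between the x axis of relay and the x axis of fixture, either way round below 0.15 rad and value of joint lever above 1.42 rad and value of joint plunger above 0.0086 m and contact force between relay and stop above 1.5 N and contact force between the fingers and relay above 5 N), for 0.5 s.
At the end, for the whole second after the job is handed in: The fingers still press the relay (over 5 N): plunger pushed in at least 8.6 mm, the relay bearing on the stop block with over 1.5 N, flat in the pocket (within 4 mm of its middle line, 0.15 rad), the lever shut (over 1.42 rad) (all of step 3); the arm keeps its last pose, push and grip.
It fails at once if the relay is rammed: over 70 N against the stop (contact force between relay and stop above 70 N).
It fails at once if a bystander is moved more than 30 mm (distance of any of spool, flux from where it was at the start of the episode above 0.03 m).
It also fails if it takes over 58 s, if anything falls off the work surface, if the arm or the gripper's body presses on something with over 40 N, if the wrist force passes 120 N, or if a joint passes its speed limit or range.

ROBOT

A 6-joint arm with a two-finger parallel gripper is mounted at the origin on a cart in front of the work surface, level with it; the furniture and walls round the work are solid. World frame = base frame: x ahead of the robot, y to its left, z up, the work surface at z = 0. Lengths are in mm, angles in rad, forces in N, time in s.
With the tool pointing down it reaches from about 425 to 950 mm from the base axis. Payload 3.5 kg.
Tool frame: the origin (TCP) lies on the front face of the gripper's body, between the roots of the fingers; the fingertips stand 73 mm ahead of it and the grasp point (between the pads) lies 54 mm ahead of it; z points along the fingers, x is the direction in which the jaws open and shut, and the axes are right-handed (so a half turn about z gives the same grasp; the last joint's range is limited). The gripper opens to 85 mm and grips with 20 to 120 N. Pads are 22 mm wide; open, the fingers measure 114 mm over their backs; the gripper's body (76 mm by 85 mm) begins 54 mm behind the grasp point. The pads swing forward as they close: fully open they stand 13 mm farther back than shut.
Start: joints at [1.092, 0.286, 1.577, -0, 1.279, -0.15], TCP at [217.926, 638.839, 303.925] pointing down, gripper open.
Joint ranges: [-2.77, 2.77], [-0.9, 2.22], [0.21, 2.48], [-1.53, 4.67], [0.24, 2.81], [-2.84, 2.84]. Speed limits (rad/s): [2.79, 2.79, 3.14, 3.14, 3.14, 3.14].

INTERFACE

Orientations are given as [roll, pitch, yaw] about the fixed x, y, z axes, in that order (R = Rz(yaw) Ry(pitch) Rx(roll)).
In Python, from rig import r, read_camera, camera_model gives the robot as it stands.
- The arm moves only by the tool arm_command, never from a script. Its argument "deltas" is a list that holds one entry, the list of rows, each a list of 5 numbers: the finger opening in mm, from 0 to 85.4, then the shift along the tool's x, y, z in mm, then the turn about the tool's z in degrees. A call has 1 to 5 rows; each row shifts and turns the commanded pose from where the row before left it, along the tool's axes as they then stand; what a row does not reach is not made up. A row lasts 1/10 s, in which the tool goes at most 50 mm and 8.59 degrees, less where a joint would pass 70% of its speed; a pose out of reach is approached as far as the arm can. A call with a gripper value outside its range is refused whole. The fingers move at their own pace and stop on an object; "grip_force" is the grip in N (left out, the last holds). Time passes only in rows, so rows that do not move let the fingers close. It gives the time, the measured TCP pose, the force and the opening at its end, in the units of the state.
- r.state(): the state, without advancing time (a new reading comes with each control period).
- read_camera(name): name is "side" or "top"; returns the picture (480x640x3 uint8, red, green, blue); there is no depth.
- camera_model(name): a dict with "camera_matrix" (3x3 intrinsics, pixels), "cam_to_world" (4x4, takes a point from camera to world coordinates). Camera axes: x right, y down, z forward; pixel columns grow to the right and rows downward; lengths in mm; the calibration is good to about 2 mm. A picture is of the moment at which its call begins. camera_model takes no time and is no camera call.
- r.job_done(): hands the job in, once; it reports no verdict.
The state is a dict: "time": time; "joint_positions": joint angles; "qvel": joint speeds; "tau": joint torques, N m; "ee_pos": TCP position; "ee_rot": TCP orientation; "wrist_force": force on the tool from outside, world axes, zero at the start; "wrist_torque": the same for the moment, N m; "width": opening from 0.0 (shut) to 1.0 (fully open).
Only numpy, scipy, OpenCV 4.12 (cv2) and the standard library are available. Lean on these libraries where they do the work, as an engineer would, in place of code of your own. Each camera call takes 0.05 s, during which the arm holds its last target. There are 200 camera calls.

## Working session

There is one attempt and no reset: what is moved stays moved. The work goes in short steps, Python scripts to look and compute and a tool call to move; the robot and the scene stay as the last step left them, time stands still between calls to the robot, and variables do not carry over. Pictures are saved under pics/ and viewed, about 8 in all and at most 12, crops included, and the job is handed in when it is done.

Besides the shell and the picture viewer there is one more tool, called in YAML: its name, and indented under it one key for each argument. arm_command: Moves the arm, as the interface text tells. Its arguments: {"type":"object","properties":{"deltas":{"type":"array","items":{"type":"array","items":{"type":"array","items":{"type":"number"}}}},"grip_force":{"type":"number"}},"required":["deltas"]}

```bash
mkdir -p pics; ls
python3 - <<'E'
from rig import r, read_camera, camera_model
import cv2
for n in("side","top"):
    im=read_camera(n); cv2.imwrite(f"pics/{n}0.png",im[:,:,::-1]); m=camera_model(n); print(n,m["camera_matrix"],m["cam_to_world"])
s=r.state(); print(s)
E
```

```text
pics
side [[499.66591976   0.         315.65350559]
 [  0.         499.66591976 245.18888971]
 [  0.           0.           1.        ]] [[ 8.94132088e-01 -2.71898641e-01  3.55807446e-01  1.55281001e+02]
 [-4.47299475e-01 -5.79972228e-01  6.80849024e-01 -6.36327495e+02]
 [ 2.12365131e-02 -7.67921443e-01 -6.40191899e-01  6.67631051e+02]
 [ 0.00000000e+00  0.00000000e+00  0.00000000e+00  1.00000000e+00]]
top [[531.67402722   0.         317.63237083]
 [  0.         531.67402722 239.21892729]
 [  0.           0.           1.        ]] [[-2.26254848e-02 -9.97990749e-01  5.91823694e-02  4.43872691e+02]
 [-9.99485096e-01  2.12327814e-02 -2.40564118e-02 -1.37640125e+01]
 [ 2.27514702e-02 -5.96961842e-02 -9.97957282e-01  9.19270682e+02]
 [ 0.00000000e+00  0.00000000e+00  0.00000000e+00  1.00000000e+00]]
{'time': 0.1, 'joint_positions': array([ 1.09198190e+00,  2.87101149e-01,  1.57801648e+00,  3.58118479e-05,
        1.27862727e+00, -1.49984917e-01]), 'qvel': array([-0.00079447, -0.00103116, -0.00426533,  0.00078071, -0.00149698,
       -0.00190918]), 'tau': array([ 8.76234444e-04, -4.07291365e+01, -2.93702173e+01, -1.67611092e-04,
        3.43422551e-03,  2.31165247e-07]), 'ee_pos': array([217.73366682, 638.45536508, 302.67693608]), 'ee_rot': array([-3.14123717e+00,  2.12296259e-03,  1.24195685e+00]), 'wrist_force': array([ 0.41991233, -0.10025723,  0.68706895]), 'wrist_torque': array([ 0.04937542, -0.00260615, -0.03868159]), 'width': 1.0011002435269278}
```

View pics/top0.png

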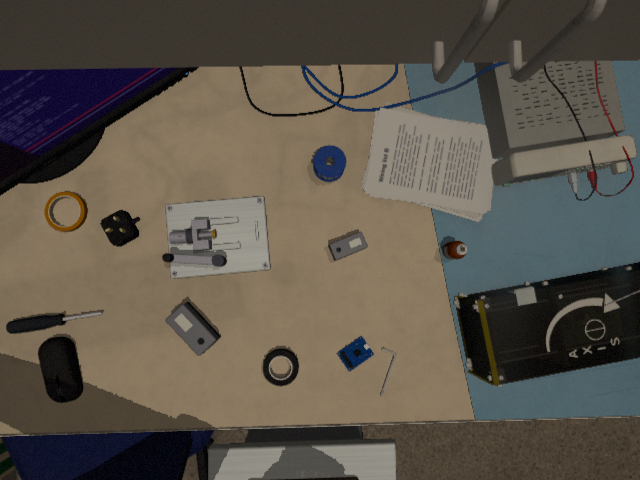

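View pics/side0.png

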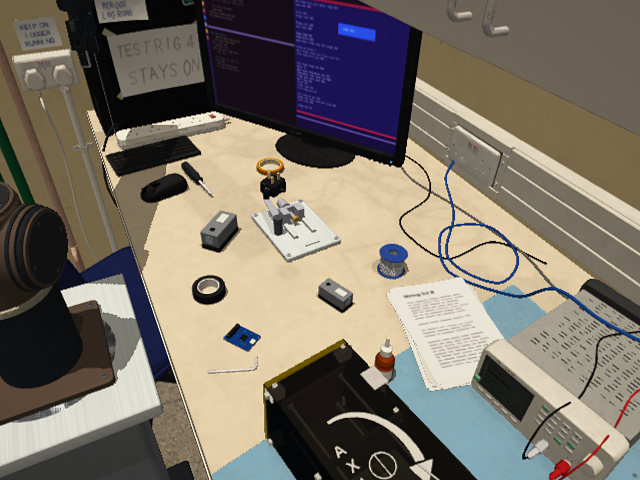

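The top view shows two grey relays: the small one at (348,244), right of the fixture, and a bigger one at (193,326). The fixture is at (218,237). Its lever is open, with the knob at (167,258), and the spool (329,163) and flux (455,249) are clear of it. The small one fits the job, so I'll confirm that on enlarged crops.

Run:
```python
import cv2,numpy as np
t=cv2.imread("pics/top0.png");s=cv2.imread("pics/side0.png")
R=lambda a:cv2.resize(a,None,fx=5,fy=5,interpolation=cv2.INTER_CUBIC)
a=R(t[190:285,155:280]); b=R(t[225:265,320:375])
c=np.zeros((475+0,800,3),np.uint8); 
a=cv2.resize(t[190:285,155:280],(625,475),interpolation=cv2.INTER_CUBIC)
cv2.imwrite("pics/c1.png",a)
p=cv2.resize(t[225:265,320:375],(440,320),interpolation=cv2.INTER_CUBIC)
q=cv2.resize(s[270:315,310:360],(356,320),interpolation=cv2.INTER_CUBIC)
u=cv2.resize(s[190:265,245:345],(373,280),interpolation=cv2.INTER_CUBIC)
v=cv2.resize(t[290:360,160:225],(260,280),interpolation=cv2.INTER_CUBIC)
o=np.zeros((600,800,3),np.uint8);o[:320,:440]=p;o[:320,444:800]=q;o[320:,:373]=u;o[320:,400:660]=v
cv2.imwrite("pics/c2.png",o)
```

```text
(no output)
```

View pics/c1.png

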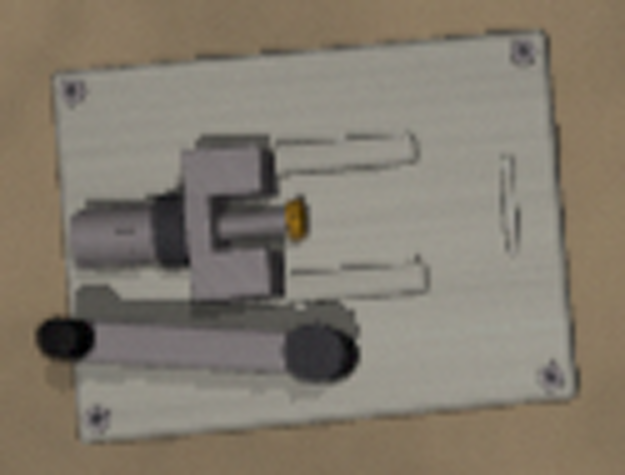

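View pics/c2.png

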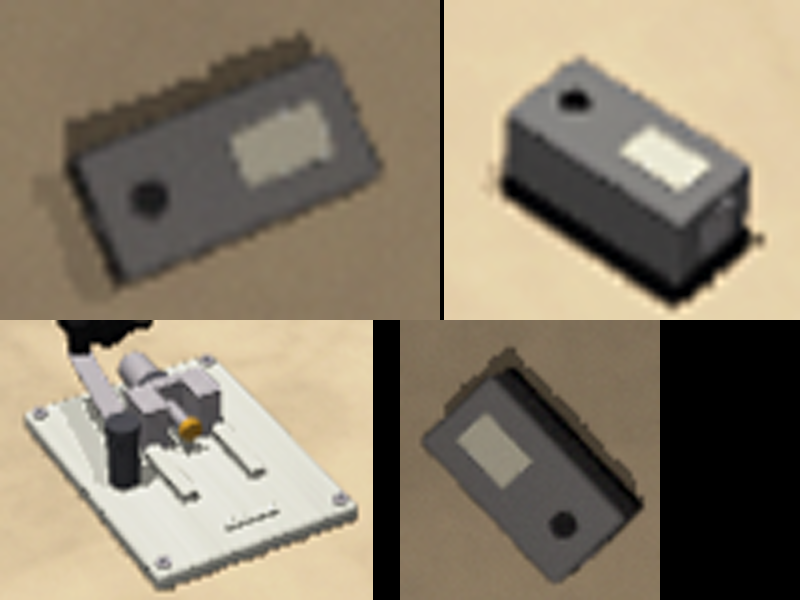

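The crops confirm it. The small block (top view, 320..375 × 225..265) measures about 60×30 and is the relay meant; the one at (193,326) is larger. The fixture's plate corners, plunger tip and open lever are clear in both views. Next I'll fit the poses from both views.

```bash
cat > h.py <<'E'
import numpy as np,cv2
from rig import camera_model
from scipy.optimize import least_squares
M={n:(camera_model(n)["camera_matrix"],np.linalg.inv(camera_model(n)["cam_to_world"])) for n in("side","top")}
def proj(n,P):
    K,T=M[n]; q=np.asarray(P,float)@T[:3,:3].T+T[:3,3]; q=q@K.T; return q[:,:2]/q[:,2:]
def place(p,L):
    c,s=np.cos(p[2]),np.sin(p[2]); L=np.asarray(L,float)
    return np.c_[p[0]+c*L[:,0]-s*L[:,1],p[1]+s*L[:,0]+c*L[:,1],L[:,2]+p[3]]
def fit(obs,p0,free=True):
    def f(p):
        p=p if free else np.r_[p,0]
        return np.concatenate([(proj(n,place(p,L))-U).ravel() for n,L,U in obs])
    r=least_squares(f,p0 if free else p0[:3],loss="soft_l1"); return r.x,np.round(r.fun,1)
def un(U,sc,off): return (np.asarray(U,float)+.5)/sc-.5+np.asarray(off)
E
python3 - <<'E'
from h import *
np.set_printoptions(precision=4,suppress=True)
# fixture
FT=[[75,-60,12],[-95,-60,12],[-95,68,12],[75,68,12]]
UT=un([(55,75),(545,32),(577,400),(82,440)],5,(155,190))
FS=[[-95,68,12],[-95,-60,12],[75,68,12],[-10,0,28]]
US=un([(160,255),(357,187),(25,97),(190,108)],3.733,(245,190))
FTb=[[-10,0,28]];UTb=un([(297,218)],5,(155,190))
for o in ([("top",FT,UT)],[("side",FS,US)],[("top",FT,UT),("side",FS,US),("top",FTb,UTb)]):
    print("fix",*fit(o,[500,180,1.6,0],False))
print("free z",*fit(o,[500,180,1.6,0]))
RT=[[30,-15,32],[-30,-15,32],[-30,15,32],[30,15,32]]
UT=un([(75,163),(325,55),(382,170),(120,283)],8,(320,225))
RS=[[30,15,32],[30,-15,32],[-30,-15,32],[-30,15,32]]
US=un([(64,118),(136,60),(304,167),(239,222)],7.12,(310,270))
for o in ([("top",RT,UT)],[("side",RS,US)],[("top",RT,UT),("side",RS,US)]):
    print("rel",*fit(o,[440,-70,1.9,0],False))
print("free z",*fit(o,[440,-70,1.9,0]))
# spool, knob estimate
E
```

```text
fix [508.6982 144.7514   1.6367] [-0.7 -0.7  0.8 -0.6  0.6  0.3 -0.7  1.2]
fix [510.4954 147.6008   1.6425] [-0.6  0.7  0.8 -1.  -0.9 -1.5  0.6  1. ]
fix [509.3015 145.6484   1.6381] [-1.3 -1.   0.2 -1.   0.1 -0.1 -1.2  0.9 -1.   1.4  0.7 -0.2 -1.  -1.
  0.5  1.7  1.4  0.3]
free z [509.28   145.5953   1.6381   0.2068] [-1.3 -1.   0.3 -1.   0.2 -0.1 -1.2  0.9 -1.   1.4  0.7 -0.2 -1.  -1.
  0.5  1.6  1.4  0.3]
rel [484.9572 -85.1531   1.9598] [-1.3 -0.5  0.2 -1.3  0.3  0.7  0.3  0.9]
rel [485.5807 -86.5201   1.9494] [-1.  -0.5 -0.3 -0.7  1.6  0.1  0.1  1.3]
rel [485.3328 -85.6225   1.9561] [-1.  -0.8  0.5 -1.5  0.6  0.6  0.5  0.6 -1.3 -0.7 -0.7 -0.9  1.3 -0.3
 -0.2  1. ]
free z [485.5971 -85.3489   1.9567  -1.3851] [-1.2 -0.9  0.3 -1.6  0.3  0.4  0.3  0.5 -1.3 -0.3 -0.7 -0.5  1.3  0.1
 -0.1  1.4]
```

Both views agree to within about 2–3 mm, and the free-height fits confirm the bench levels (z offset 0.2 mm for the fixture, −1.4 mm for the relay). I'll grasp the relay 12 mm behind its middle so the fingers stay clear of the pocket walls.

arm_command:
  deltas:
    - [[85,0,0,20,8.5],[85,0,0,20,8.5],[85,0,0,20,8.5],[85,0,0,20,8.5],[85,0,0,0,8.5]]

```text
time: 0.6
ee_pos: [216.9, 636.9, 218.7]
ee_rot: [3.137, 0.007, 0.494]
wrist_force: [-0.3, -1.0, -0.6]
width: 0.994
```

```bash
cat > go.py <<'E'
import sys,numpy as np
from rig import r
# usage: go.py x y z yaw  -> remaining tool shift; turn first or evaluated at current yaw
def rem(x,y,z,yaw):
    s=r.state();p=s["ee_pos"];w=s["ee_rot"][2];d=np.array([x,y,z])-p;c,k=np.cos(w),np.sin(w)
    print("t",round(s["time"],2),"pos",p.round(1),"yaw",round(w,4),"F",s["wrist_force"].round(1),"w",round(s["width"],3),"j",np.round(s["joint_positions"],2))
    print("tool shift",np.round([c*d[0]+k*d[1],k*d[0]-c*d[1],-d[2]],1),"turn",round(-np.degrees((yaw-w+np.pi)%(2*np.pi)-np.pi),2))
if __name__=="__main__": rem(*map(float,sys.argv[1:5]))
E
python3 go.py 489.8 -96.7 180 0.385
```

```text
t 0.6 pos [216.9 636.9 218.7] yaw 0.494 F [-0.3 -1.  -0.6] w 0.994 j [ 1.09  0.36  1.65 -0.    1.15  0.6 ]
tool shift [-107.6  775.2   38.7] turn 6.25
```

arm_command:
  deltas:
    - [[85,-7,48,2,0],[85,-7,48,2,0],[85,-7,48,2,0],[85,-7,48,2,0],[85,-7,48,2,0]]

```text
time: 1.1
ee_pos: [302.3, 409.5, 213.3]
ee_rot: [3.141, 0.001, 0.501]
wrist_force: [0.7, -0.4, 0.4]
width: 0.998
```

arm_command:
  deltas:
    - [[85,-7,48,2,0],[85,-7,48,2,0],[85,-7,48,2,0],[85,-7,48,2,0],[85,-7,48,2,0]]

```text
time: 1.6
ee_pos: [386.7, 182.2, 203.7]
ee_rot: [3.142, -0.0, 0.501]
wrist_force: [0.9, -0.1, -0.5]
width: 0.994
```

arm_command:
  deltas:
    - [[85,-7,48,2,0],[85,-7,48,2,0],[85,-7,48,2,0],[85,-7,48,2,0],[85,0,0,0,6]]

```text
time: 2.1
ee_pos: [455.8, -2.5, 196.2]
ee_rot: [3.14, -0.001, 0.387]
wrist_force: [0.2, 0.9, 0.4]
width: 0.997
```

```bash
python3 go.py 489.8 -96.7 180 0.385
```

```text
t 2.1 pos [455.8  -2.5 196.2] yaw 0.3866 F [0.2 0.9 0.4] w 0.997 j [-0.23 -0.09  2.19 -0.    1.04 -0.61]
tool shift [ -4.  100.   16.2] turn 0.09
```

arm_command:
  deltas:
    - [[85,-2,40,10,0],[85,-2,40,10,0],[85,0,20,20,0],[85,0,0,30,0],[85,0,0,0,0]]

```text
time: 2.6
ee_pos: [486.2, -91.2, 121.8]
ee_rot: [-3.135, 0.007, 0.394]
wrist_force: [-0.5, 1.1, -0.3]
width: 0.995
```

```bash
python3 go.py 489.8 -96.7 82 0.385
python3 - <<'E'
from rig import read_camera
import cv2,numpy as np
t=read_camera("top")[:,:,::-1];s=read_camera("side")[:,:,::-1]
cv2.imwrite("pics/t1.png",t);cv2.imwrite("pics/s1.png",s)
a=cv2.resize(t[190:300,290:400],(400,400));b=cv2.resize(s[210:330,270:390],(400,400))
cv2.imwrite("pics/c3.png",np.hstack([a,b]))
E
```

```text
t 2.6 pos [486.2 -91.2 121.8] yaw 0.3941 F [-0.5  1.1 -0.3] w 0.995 j [-0.39  0.13  2.13  0.    0.89 -0.78]
tool shift [ 1.2  6.4 39.8] turn 0.52
```

View pics/c3.png

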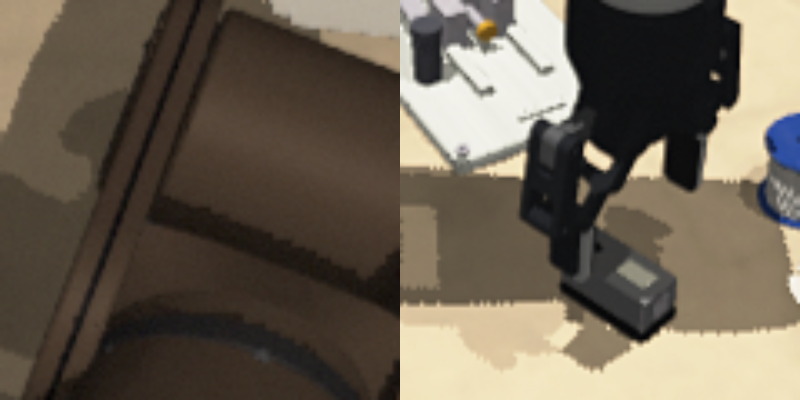

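The top view is blocked by the arm. In the side view (crop ~(570,220)) the left finger is on the near side of the relay and the right one beyond it, clear of the spool. I'm going down to grip.

arm_command:
  deltas:
    - [[85,1,6,15,0.5],[85,0,0,15,0],[85,0,0,9,0],[85,0,0,0,0],[30,0,0,0,0]]
  grip_force: 40

```text
time: 3.2
ee_pos: [492.8, -96.6, 87.8]
ee_rot: [3.141, -0.001, 0.387]
wrist_force: [-0.2, 0.4, -0.2]
width: 0.855
```

arm_command:
  deltas:
    - [[20,0,0,0,0],[20,0,0,0,0],[20,0,0,0,0],[20,0,0,0,0],[20,0,0,0,0]]

```text
time: 3.7
ee_pos: [492.9, -97.0, 87.7]
ee_rot: [3.141, -0.001, 0.387]
wrist_force: [0.3, 0.7, 3.6]
width: 0.339
```

```bash
python3 go.py 489.8 -96.7 82 0.385
```

```text
t 3.7 pos [492.9 -97.   87.7] yaw 0.3869 F [0.3 0.7 3.6] w 0.339 j [-0.4   0.21  2.12 -0.    0.81 -0.78]
tool shift [-2.7 -1.5  5.7] turn 0.11
```

Gripped: the opening reads 29 mm, as expected for the 30 mm width. Now I'll lift and carry it over the pocket.

arm_command:
  deltas:
    - [[20,0,0,-10,0],[20,0,0,-20,0],[20,0,0,-30,0],[20,0,0,-20,8],[20,0,0,0,8]]

```text
time: 4.2
ee_pos: [493.9, -97.4, 170.5]
ee_rot: [3.139, -0.006, 0.102]
wrist_force: [0.2, -0.3, -1.3]
width: 0.337
```

```bash
python3 go.py 513.1 89.4 160 0.067
```

```text
t 4.2 pos [493.9 -97.4 170.5] yaw 0.1019 F [ 0.2 -0.3 -1.3] w 0.337 j [-0.4   0.06  2.1   0.    0.98 -0.5 ]
tool shift [  38.1 -183.8   10.5] turn 2.0
```

arm_command:
  deltas:
    - [[20,0,0,0,2.1],[20,8,-46,2,0],[20,8,-46,2,0],[20,8,-46,2,0],[20,7,-35,2,0]]

```text
time: 4.7
ee_pos: [510.2, 80.2, 158.7]
ee_rot: [-3.141, 0.001, 0.071]
wrist_force: [0.1, -0.8, -0.8]
width: 0.335
```

arm_command:
  deltas:
    - [[20,0,-12,0,0],[20,0,0,10,0],[20,0,0,10,0],[20,0,0,0,0],[20,0,0,0,0]]

```text
time: 5.2
ee_pos: [509.7, 88.7, 138.1]
ee_rot: [3.142, 0.002, 0.069]
wrist_force: [0.6, 0.4, -0.8]
width: 0.34
```

```bash
python3 go.py 513.1 89.4 100 0.067
python3 - <<'E'
from rig import read_camera
import cv2,numpy as np
t=read_camera("top")[:,:,::-1];s=read_camera("side")[:,:,::-1]
cv2.imwrite("pics/t2.png",t);cv2.imwrite("pics/s2.png",s)
a=cv2.resize(t[190:285,155:280],(400,304));b=cv2.resize(s[170:270,240:340],(600,600),interpolation=cv2.INTER_CUBIC)
o=np.zeros((600,800,3),np.uint8);o[:,:600]=b;o[:304//2,600:]=cv2.resize(a,(200,152))
cv2.imwrite("pics/c4.png",o)
E
```

```text
t 5.2 pos [509.7  88.7 138.1] yaw 0.0689 F [ 0.6  0.4 -0.8] w 0.34 j [-0.02  0.15  2.07 -0.    0.92 -0.09]
tool shift [ 3.4 -0.5 38.1] turn 0.11
```

View pics/c4.png

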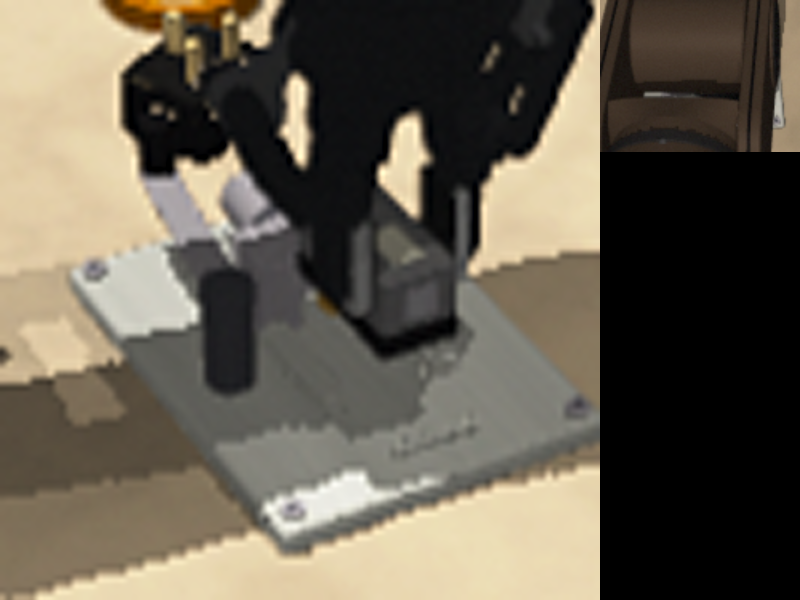

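The relay hangs level over the pocket, its lower rear corners at crop (385,357) and (457,328), and the lever is still open. Next I'll compare those corners with the prediction, and refine the pocket in the undisturbed first pictures.

Run:
```python
from h import *
from rig import r
np.set_printoptions(precision=2,suppress=True)
s=r.state();p=s["ee_pos"];w=s["ee_rot"][2]
d=np.array([-np.sin(w),np.cos(w)])
L=[[-30,15,0],[-30,-15,0],[-30,-15,32]]
P=[*(p[:2]+13.4*d),w+np.pi/2,p[2]-87.7]
U=un([(385,357),(457,328),(455,250)],6,(240,170))
print("obs-pred px side",U-proj("side",place(P,L)))
J=lambda n,q:np.array([(proj(n,place(q+e,[[0,0,0]]))-proj(n,place(q,[[0,0,0]])))[0] for e in 5*np.eye(4)[[0,1,3]]])/5
print("px/mm x,y,z",J("side",np.array(P)))
# pocket features, in image top c1: walls outer ends and inner edges, bead
F=[509.3,145.65,1.638,0]
LT=[[-48,-17,20],[-48,-27,20],[-48,17,20],[-48,27,20],[-80,-10,12],[-10,0,28]]
print("top pred c1",(proj("top",place(F,LT))-[155,190]+.5)*5-.5)
print("side pred c2",(proj("side",place(F,LT))-[245,190]+.5)*3.733-.5+[0,320])
# edges at stop block top: x0 y+-25 z44
LB=[[0,-25,44],[0,25,44],[26,-25,44],[26,25,44],[64,46,73.5]]
print("stop top c1",(proj("top",place(F,LB))-[155,190]+.5)*5-.5)
print("stop side c2",(proj("side",place(F,LB))-[245,190]+.5)*3.733-.5+[0,320])
```

```text
obs-pred px side [[ 0.37 -1.12]
 [-0.56 -1.51]
 [-1.25 -1.7 ]]
px/mm x,y,z [[ 0.44 -0.12]
 [-0.21 -0.27]
 [ 0.   -0.39]]
top pred c1 [[416.31 161.34]
 [413.91 132.04]
 [424.47 261.25]
 [426.87 290.71]
 [514.59 175.66]
 [303.87 219.45]]
side pred c2 [[250.82 472.54]
 [266.16 467.25]
 [197.8  490.83]
 [181.94 496.3 ]
 [268.68 519.09]
 [191.72 434.25]]
stop top c1 [[259.25 143.22]
 [271.09 294.42]
 [180.07 150.1 ]
 [191.66 301.45]
 [ 56.4  374.62]]
stop side c2 [[221.56 390.  ]
 [143.98 414.99]
 [199.61 367.1 ]
 [122.86 391.26]
 [ 58.06 325.22]]
```

The top-view pocket walls and bead match my fit within about 1 px. The lever rests about 0.14 rad off its open stop. I'll lower the relay to just above the walls, correcting sideways by 3.5 mm, and look again.

arm_command:
  deltas:
    - [[20,3.5,0,8,0],[20,0,0,8,0],[20,0,0,8,0],[20,0,0,0,0],[20,0,0,0,0]]

```text
time: 5.8
ee_pos: [513.3, 90.2, 114.3]
ee_rot: [-3.141, 0.001, 0.071]
wrist_force: [-0.3, -0.7, -1.1]
width: 0.342
```

```bash
python3 go.py 513.1 89.4 100 0.067
python3 - <<'E'
from rig import read_camera,r
from h import *
s=read_camera("side")[:,:,::-1]
cv2.imwrite("pics/s3.png",s)
st=r.state();p=st["ee_pos"];w=st["ee_rot"][2];d=np.array([-np.sin(w),np.cos(w)])
P=[*(p[:2]+13.4*d),w+np.pi/2,p[2]-87.7]
F=[509.3,145.65,1.638,0]
K=8;o=np.array([265,185])
b=cv2.resize(s[185:260,265:365],None,fx=K,fy=K,interpolation=cv2.INTER_CUBIC)
def dr(pose,L,col):
    q=((proj("side",place(pose,L))-o+.5)*K-.5).astype(int); cv2.polylines(b,[q.reshape(-1,1,2)],True,col,1)
dr(P,[[-30,-15,0],[-30,15,0],[-30,15,32],[-30,-15,32]],(0,255,0))
for sg in(-1,1): dr(F,[[-48,17*sg,20],[-48,27*sg,20],[0,27*sg,20],[0,17*sg,20]],(0,0,255))
dr(F,[[-80,15,12],[-80,-15,12],[-76,-15,16],[-76,15,16]],(255,0,0))
dr(F,[[-95,68,12],[-95,-60,12],[75,-60,12],[75,68,12]],(0,255,255))
cv2.imwrite("pics/c5.png",b)
E
```

```text
t 5.8 pos [513.3  90.2 114.3] yaw 0.071 F [-0.3 -0.7 -1.1] w 0.342 j [-0.02  0.2   2.07 -0.    0.87 -0.09]
tool shift [-0.2  0.8 14.3] turn 0.23
```

View pics/c5.png

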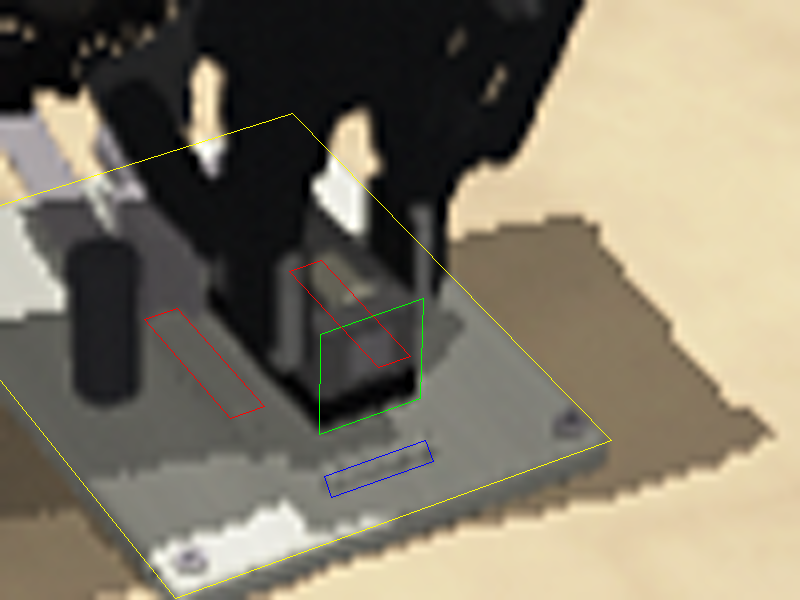

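The predicted outline and the seen relay agree sideways, but the relay appears about 1 px (2–3 mm) further forward. I'll move back 2 mm and lower while watching the force.

arm_command:
  deltas:
    - [[20,0,2,0,0.2],[20,0,0,4,0],[20,0,0,4,0],[20,0,0,3,0],[20,0,0,0,0]]

```text
time: 6.35
ee_pos: [513.3, 88.2, 103.2]
ee_rot: [-3.141, 0.001, 0.067]
wrist_force: [-0.4, -0.3, -1.8]
width: 0.342
```

arm_command:
  deltas:
    - [[20,0,0,1,0],[20,0,0,1,0],[20,0,0,1,0],[20,0,0,0,0]]

```text
time: 6.75
ee_pos: [513.7, 88.2, 100.8]
ee_rot: [-3.142, 0.0, 0.067]
wrist_force: [-0.2, 0.0, -1.1]
width: 0.342
```

```bash
python3 go.py 513.1 87.4 99.7 0.067
python3 - <<'E'
from rig import read_camera,r
import cv2
s=read_camera("side")[:,:,::-1]
cv2.imwrite("pics/s4.png",s)
cv2.imwrite("pics/c6.png",cv2.resize(s[185:260,265:365],None,fx=8,fy=8,interpolation=cv2.INTER_CUBIC))
E
```

```text
t 6.75 pos [513.7  88.2 100.8] yaw 0.0674 F [-0.2  0.  -1.1] w 0.342 j [-0.02  0.22  2.08 -0.    0.85 -0.09]
tool shift [-0.7  0.7  1.1] turn 0.02
```

arm_command:
  deltas:
    - [[20,0,0,1,0],[20,0,0,0,0]]

```text
time: 7.0
ee_pos: [513.7, 88.2, 99.8]
ee_rot: [3.142, 0.0, 0.067]
wrist_force: [0.3, 0.6, -0.6]
width: 0.342
```

arm_command:
  deltas:
    - [[20,0,0,1,0],[20,0,0,0,0]]

```text
time: 7.2
ee_pos: [513.9, 88.2, 99.7]
ee_rot: [3.142, 0.001, 0.068]
wrist_force: [-3.4, 0.2, 4.8]
width: 0.338
```

View pics/c6.png

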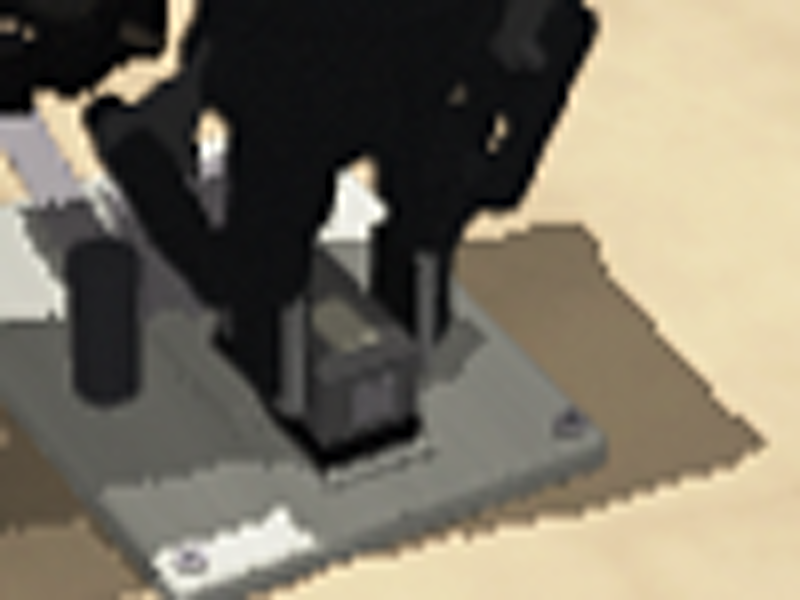

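The picture shows the relay flat on the plate, just in front of the bead (crop ~(330,470)). It touched down at exactly the predicted height (99.7, Fz ≈5 N). I'm letting go and lifting clear.

arm_command:
  deltas:
    - [[45,0,0,0,0],[45,0,0,0,0],[45,0,0,0,0],[45,0,0,0,0],[45,0,0,0,0]]

```text
time: 7.7
ee_pos: [513.8, 88.2, 98.9]
ee_rot: [-3.142, -0.0, 0.067]
wrist_force: [-0.6, 0.8, -0.6]
width: 0.523
```

arm_command:
  deltas:
    - [[45,0,0,-10,0],[45,0,0,-20,0],[45,0,0,-30,0],[45,0,0,-30,0],[45,0,0,0,0]]

```text
time: 8.2
ee_pos: [516.7, 88.2, 194.7]
ee_rot: [3.141, -0.011, 0.067]
wrist_force: [1.1, 0.5, 0.1]
width: 0.523
```

arm_command:
  deltas:
    - [[20,0,50,0,0],[20,-50,40,0,0],[20,-50,40,0,0],[20,-40,30,0,0],[20,0,0,0,0]]

```text
time: 8.7
ee_pos: [401.5, -63.8, 187.3]
ee_rot: [-3.141, 0.004, 0.062]
wrist_force: [0.3, -0.4, -1.0]
width: 0.238
```

```bash
python3 go.py 513.1 87.4 99.7 0.067
python3 - <<'E'
from rig import read_camera,r
from h import *
t=read_camera("top")[:,:,::-1];s=read_camera("side")[:,:,::-1]
cv2.imwrite("pics/t5.png",t);cv2.imwrite("pics/s5.png",s)
a=cv2.resize(t[190:285,155:280],(526,400),interpolation=cv2.INTER_CUBIC)
b=cv2.resize(s[180:260,245:345],(270,216),interpolation=cv2.INTER_CUBIC)
o=np.zeros((400,800,3),np.uint8);o[:,:526]=a;o[:216,530:]=b
cv2.imwrite("pics/c7.png",o)
E
```

```text
t 8.7 pos [401.5 -63.8 187.3] yaw 0.0618 F [ 0.3 -0.4 -1. ] w 0.238 j [-0.41 -0.2   2.31 -0.    1.04 -0.47]
tool shift [ 120.7 -144.    87.6] turn -0.3
```

View pics/c7.png

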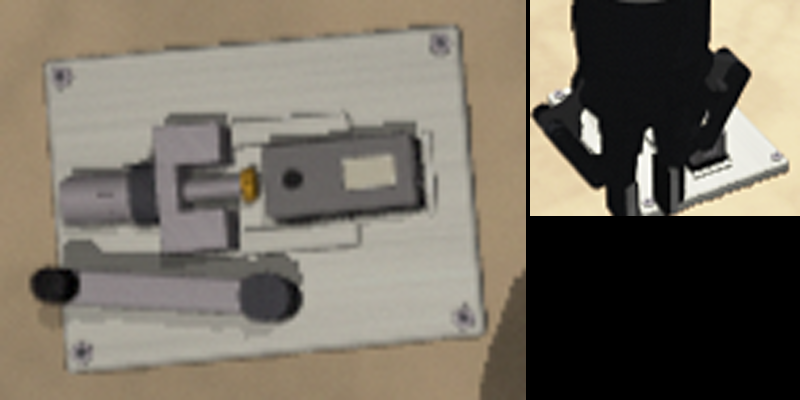

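The relay sits in the pocket between the walls, clear of the plunger tip (crop (250,184)) and let go. The lever is still near open, its knob at crop (55,285). Now I'll compute the knob's position and the arc.

Run:
```python
from h import *
np.set_printoptions(precision=1,suppress=True)
u=un([(60,338)],5,(155,190))[0]
F=[509.3,145.65,1.638,0]
def res(q): return proj("top",[[q[0],q[1],73.5]])[0]-u
k=least_squares(res,[500,220]).x; pv=place(F,[[-14,46,60]])[0,:2]; d=k-pv
fd=np.arctan2(d[1],d[0]); print("knob",k,"pivot",pv,"r",np.hypot(*d),"angle",1.638-fd)
for th in np.r_[1.638-fd,.3:1.6:.2,1.571,1.64]:
    a=1.638-th; print(round(th,3),pv+78*np.array([np.cos(a),np.sin(a)]),"yaw",round(a-np.pi/2,3))
```

```text
knob [470.6 205.2] pivot [464.3 128.6] r 76.88700887140728 angle 0.14924338774415524
0.149 [470.7 206.3] yaw -0.082
0.3 [482.3 204.5] yaw -0.233
0.5 [497.1 199.4] yaw -0.433
0.7 [510.5 191.5] yaw -0.633
0.9 [522.  181.1] yaw -0.833
1.1 [531.3 168.6] yaw -1.033
1.3 [537.9 154.5] yaw -1.233
1.5 [541.6 139.3] yaw -1.433
1.571 [542.2 133.8] yaw -1.504
1.64 [542.3 128.4] yaw -1.573
```

arm_command:
  deltas:
    - [[28,0,0,0,8.5],[28,0,0,0,0],[28,0,-48,0,0],[28,0,-48,0,0],[28,0,-48,0,0]]

```text
time: 9.3
ee_pos: [417.8, 83.8, 189.3]
ee_rot: [-3.141, -0.001, -0.078]
wrist_force: [0.5, 0.7, 0.3]
width: 0.33
```

```bash
python3 go.py 470.5 205.8 187 -0.082
```

```text
t 9.3 pos [417.8  83.8 189.3] yaw -0.0776 F [0.5 0.7 0.3] w 0.33 j [-0.04 -0.15  2.26  0.    1.03  0.04]
tool shift [  43.1 -125.7    2.3] turn 0.25
```

arm_command:
  deltas:
    - [[28,14,-42,0,0],[28,14,-42,0,0],[28,15,-42,0,0],[28,0,0,20,0],[28,0,0,0,0]]

```text
time: 9.8
ee_pos: [469.0, 205.7, 166.3]
ee_rot: [3.14, 0.005, -0.074]
wrist_force: [-0.7, 0.3, -1.3]
width: 0.33
```

```bash
python3 go.py 470.5 205.8 128 -0.082
```

```text
t 9.8 pos [469.  205.7 166.3] yaw -0.0741 F [-0.7  0.3 -1.3] w 0.33 j [0.22 0.09 2.07 0.   0.98 0.29]
tool shift [ 1.5 -0.2 38.3] turn 0.45
```

arm_command:
  deltas:
    - [[28,2,0,12,0],[28,0,0,12,0],[28,0,0,12,0],[28,0,0,0,0],[20,0,0,0,0]]

```text
time: 10.3
ee_pos: [472.0, 203.1, 132.5]
ee_rot: [3.141, 0.001, -0.082]
wrist_force: [-0.1, 0.1, -0.7]
width: 0.233
```

```bash
python3 go.py 482.3 204.5 128 -0.233
python3 - <<'E'
from rig import read_camera
import cv2
s=read_camera("side")[:,:,::-1]; cv2.imwrite("pics/s6.png",s)
cv2.imwrite("pics/c8.png",cv2.resize(s[150:250,230:330],(600,600),interpolation=cv2.INTER_CUBIC))
E
```

```text
t 10.3 pos [472.  203.1 132.5] yaw -0.0817 F [-0.1  0.1 -0.7] w 0.233 j [0.21 0.15 2.09 0.   0.91 0.29]
tool shift [10.1 -2.2  4.5] turn 8.67
```

View pics/c8.png

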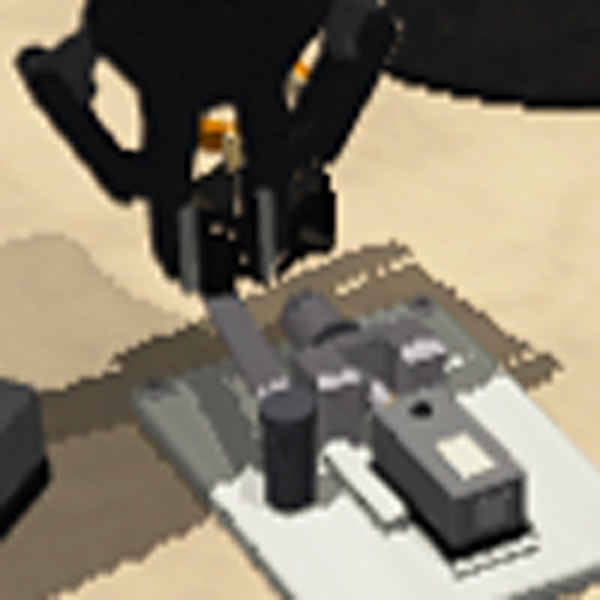

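The fingers straddle the knob at the lever's end (crop ~(225,270)), and the relay is still seated. I'll swing the lever along the arc.

arm_command:
  deltas:
    - [[20,-1,-2,1,0],[20,10.9,0.8,0,8],[20,10.9,0.8,0,8],[20,10.9,0.8,0,8],[20,10.9,0.8,0,8]]

```text
time: 10.85
ee_pos: [512.0, 190.5, 132.3]
ee_rot: [-3.141, 0.0, -0.645]
wrist_force: [-0.8, 1.5, -0.4]
width: 0.235
```

```bash
python3 go.py 516.5 186.5 131 -0.64
```

```text
t 10.85 pos [512.  190.5 132.3] yaw -0.645 F [-0.8  1.5 -0.4] w 0.235 j [0.17 0.22 2.01 0.   0.92 0.81]
tool shift [6.  0.5 1.3] turn -0.29
```

arm_command:
  deltas:
    - [[20,10.9,0.8,0,8],[20,10.9,0.8,0,8],[20,10.9,0.8,0,8],[20,10.9,0.8,0,8],[20,8.2,0.5,0,6]]

```text
time: 11.35
ee_pos: [540.6, 147.9, 132.3]
ee_rot: [-3.141, 0.0, -1.308]
wrist_force: [-0.7, 0.6, -1.3]
width: 0.233
```

```bash
python3 go.py 542.3 131 131 -1.504
```

```text
t 11.35 pos [540.6 147.9 132.3] yaw -1.3079 F [-0.7  0.6 -1.3] w 0.233 j [0.09 0.24 1.97 0.   0.92 1.39]
tool shift [16.7  2.8  1.3] turn 11.23
```

arm_command:
  deltas:
    - [[20,6,1,0,5],[20,6,1,0,5],[20,4,0,0,1],[20,2,0,0,0],[20,0,0,0,0]]

```text
time: 11.85
ee_pos: [542.1, 131.0, 132.6]
ee_rot: [-3.139, 0.003, -1.494]
wrist_force: [0.7, 4.7, 0.8]
width: 0.235
```

```bash
python3 go.py 542.3 131 131 -1.504
```

```text
t 11.85 pos [542.1 131.  132.6] yaw -1.4943 F [0.7 4.7 0.8] w 0.235 j [0.05 0.24 1.98 0.   0.92 1.55]
tool shift [-0.  -0.2  1.6] turn 0.56
```

arm_command:
  deltas:
    - [[20,1,0,0,0],[20,0,0,0,0],[20,0,0,0,0]]

```text
time: 12.15
ee_pos: [542.1, 130.8, 132.6]
ee_rot: [-3.139, 0.004, -1.494]
wrist_force: [0.4, 6.4, 0.6]
width: 0.231
```

The force builds with no further movement, so the lever is on its end stop. I'll back off, lift clear and turn back for the push.

arm_command:
  deltas:
    - [[20,-4,0,0,0],[20,0,0,-20,0],[20,0,0,-30,0],[20,0,0,-10,-8],[20,0,0,0,-8.5]]

```text
time: 12.65
ee_pos: [542.6, 132.9, 194.8]
ee_rot: [-3.137, -0.002, -1.199]
wrist_force: [0.2, 0.2, -0.5]
width: 0.236
```

arm_command:
  deltas:
    - [[0,0,0,0,-8.5],[0,0,0,0,-8.5],[0,0,0,0,-8.5],[0,0,0,0,-8.5],[0,0,0,0,-8.5]]

```text
time: 13.15
ee_pos: [541.2, 132.7, 191.9]
ee_rot: [3.14, -0.0, -0.457]
wrist_force: [0.3, 0.4, -0.1]
width: -0.002
```

arm_command:
  deltas:
    - [[0,0,0,0,-8.5],[0,0,0,0,-8.5],[0,0,0,0,-8.5],[0,0,0,0,-5],[0,0,0,0,0]]
  grip_force: 60

```text
time: 13.65
ee_pos: [541.2, 132.8, 191.9]
ee_rot: [3.141, 0.0, 0.068]
wrist_force: [0.1, 0.0, -0.4]
width: -0.001
```

```bash
python3 go.py 516 42 180 0.067
```

```text
t 13.65 pos [541.2 132.8 191.9] yaw 0.0684 F [ 0.1  0.  -0.4] w -0.001 j [ 0.06  0.15  1.96 -0.    1.04 -0.01]
tool shift [-31.4  88.8  11.9] turn 0.08
```

arm_command:
  deltas:
    - [[0,-15,44,0,0],[0,-15,45,20,0],[0,0,0,30,0],[0,0,0,30,0],[0,0,0,0,0]]

```text
time: 14.15
ee_pos: [514.6, 43.2, 108.5]
ee_rot: [-3.14, 0.009, 0.065]
wrist_force: [-0.4, 0.1, -0.6]
width: 0.001
```

```bash
python3 go.py 516.8 42 95 0.067
python3 - <<'E'
from rig import read_camera
import cv2,numpy as np
s=read_camera("side")[:,:,::-1];t=read_camera("top")[:,:,::-1]
a=cv2.resize(s[170:270,240:340],(500,500),interpolation=cv2.INTER_CUBIC)
b=cv2.resize(t[190:290,155:255],(300,300),interpolation=cv2.INTER_CUBIC)
o=np.zeros((500,800,3),np.uint8);o[:,:500]=a;o[:300,500:]=b
cv2.imwrite("pics/c9.png",o)
E
```

```text
t 14.15 pos [514.6  43.2 108.5] yaw 0.0654 F [-0.4  0.1 -0.6] w 0.001 j [-0.11  0.2   2.08 -0.    0.87 -0.18]
tool shift [ 2.1  1.3 13.5] turn -0.09
```

View pics/c9.png

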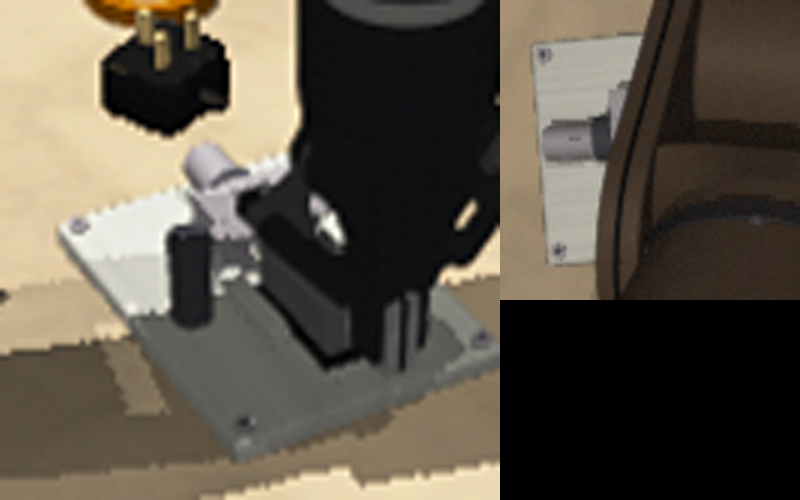

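The shut fingers (crop ~(400,330)) stand just behind the relay, which lies square in the pocket; the lever no longer stands open at the left. I'm lowering and advancing gently.

arm_command:
  deltas:
    - [[0,2,0,10,0],[0,0,0,3,0],[0,0,-6,0,0],[0,0,-5,0,0],[0,0,0,0,0]]

```text
time: 14.75
ee_pos: [519.1, 55.4, 99.9]
ee_rot: [3.142, -0.001, 0.069]
wrist_force: [-0.4, -1.1, 0.9]
width: 0.002
```

arm_command:
  deltas:
    - [[0,0,-2,0,0],[0,0,-2,0,0],[0,0,-2,0,0],[0,0,-2,0,0],[0,0,0,0,0]]

```text
time: 15.25
ee_pos: [518.5, 62.7, 99.6]
ee_rot: [-3.142, -0.0, 0.067]
wrist_force: [-0.2, -0.6, 0.1]
width: 0.0
```

arm_command:
  deltas:
    - [[0,0,-2,0,0],[0,0,-2,0,0],[0,0,-2,0,0],[0,0,0,0,0]]

```text
time: 15.65
ee_pos: [518.2, 68.2, 99.6]
ee_rot: [3.141, -0.0, 0.068]
wrist_force: [0.8, -4.7, 0.4]
width: 0.001
```

arm_command:
  deltas:
    - [[0,0,-1.5,0,0],[0,0,-1.5,0,0],[0,0,0,0,0]]

```text
time: 15.95
ee_pos: [518.1, 71.2, 99.6]
ee_rot: [3.141, -0.0, 0.068]
wrist_force: [0.9, -5.1, 0.3]
width: -0.002
```

arm_command:
  deltas:
    - [[0,0,-1.5,0,0],[0,0,-1.5,0,0],[0,0,0,0,0]]

```text
time: 16.25
ee_pos: [517.9, 74.0, 99.6]
ee_rot: [3.14, -0.0, 0.068]
wrist_force: [0.4, -6.2, 0.1]
width: -0.0
```

arm_command:
  deltas:
    - [[0,0,-1,0,0],[0,0,-1,0,0],[0,0,0,0,0]]

```text
time: 16.55
ee_pos: [517.9, 75.7, 99.7]
ee_rot: [3.14, -0.001, 0.068]
wrist_force: [0.7, -6.4, 0.7]
width: -0.007
```

arm_command:
  deltas:
    - [[0,0,-1,0,0],[0,0,0,0,0]]

```text
time: 16.75
ee_pos: [517.8, 76.1, 99.7]
ee_rot: [3.138, -0.0, 0.069]
wrist_force: [-0.1, -9.9, -0.1]
width: -0.001
```

arm_command:
  deltas:
    - [[0,0,-1,0,0],[0,0,0,0,0]]

```text
time: 16.95
ee_pos: [517.8, 76.2, 99.7]
ee_rot: [3.136, 0.0, 0.07]
wrist_force: [-0.2, -13.7, 1.1]
width: 0.001
```

arm_command:
  deltas:
    - [[0,0,-1,0,0],[0,0,0,0,0]]

```text
time: 17.15
ee_pos: [517.8, 76.4, 99.8]
ee_rot: [3.134, 0.0, 0.071]
wrist_force: [-0.8, -16.5, 0.5]
width: 0.003
```

arm_command:
  deltas:
    - [[0,0,-1,0,0],[0,0,-0.5,0,0],[0,0,0,0,0],[0,0,0,0,0],[0,0,0,0,0]]

```text
time: 17.65
ee_pos: [517.9, 76.7, 99.9]
ee_rot: [3.132, 0.001, 0.071]
wrist_force: [-0.3, -22.2, 2.2]
width: 0.001
```

arm_command:
  deltas:
    - [[0,0,0,0,0],[0,0,0,0,0],[0,0,0,0,0],[0,0,0,0,0],[0,0,0,0,0]]

```text
time: 18.15
ee_pos: [517.9, 76.7, 99.8]
ee_rot: [3.132, 0.001, 0.071]
wrist_force: [-0.3, -21.6, 1.1]
width: 0.0
```

```bash
python3 go.py 517 76 99 0.067
python3 - <<'E'
from rig import read_camera,r
from h import *
s=read_camera("side")[:,:,::-1];cv2.imwrite("pics/s9.png",s)
st=r.state();p=st["ee_pos"];w=st["ee_rot"][2]
b=cv2.resize(s[170:260,240:350],(733,600),interpolation=cv2.INTER_CUBIC)
cv2.imwrite("pics/c10.png",b)
F=np.array([509.3,145.65]);d=np.array([np.cos(1.638),np.sin(1.638)]);print("TCP fixture x",(p[:2]-F)@d)
E
```

```text
t 18.15 pos [517.9  76.7  99.8] yaw 0.0713 F [ -0.3 -21.6   1.1] w 0.0 j [-0.04  0.23  2.07 -0.01  0.84 -0.11]
tool shift [-0.9  0.6  0.8] turn 0.25
TCP fixture x -69.42704767875313
```

View pics/c10.png

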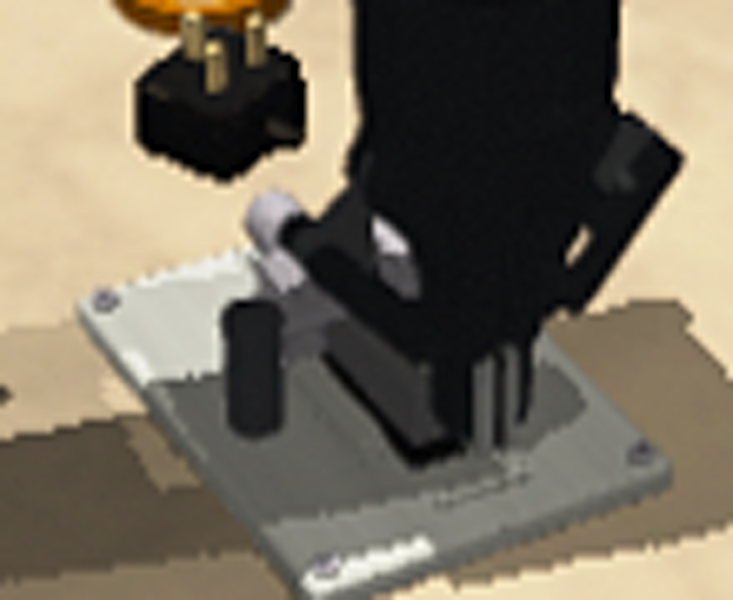

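The relay has moved well clear of the bead (crop (480,490)), is flat, and is held at a steady 21.6 N. The estimated rear end is about x −58 against −60 at home. That is within calibration error, so I'm handing in.

```bash
python3 -c "
from rig import r
r.job_done(); s=r.state(); print(s['time'],s['wrist_force'].round(1),s['ee_pos'].round(1))"
```

```text
the job is handed in; nothing more can be done
the job is handed in; nothing more can be done
```

I set the smaller relay in the pocket, let go of it and swung the lever shut. I then pushed the relay home and handed the job in at about 18 s, still pressing.

- **Relay in pocket:** it touched down at exactly the predicted height. The top view after release showed it between the walls, in front of the bead and clear of the plunger, with the lever still open.
- **Lever shut:** at the calculated shut position the resistance rose from 4.7 to 6.4 N with no further movement, so I take it to be on its end stop. I never saw the shut arm clearly, because the gripper hid it.
- **Pressed home:** the push needed about 5–6 N while the plunger gave. The tool then almost stopped at y ≈ 76–77 mm while the force climbed to about 22 N. It held there steadily for about half a second (21.6 N at the last reading), with no ramming.
- **Disagreements:** the last pose puts the relay's rear end near fixture x −58 instead of −60, which is within the camera calibration error. The fingers pushed about 3 mm off the relay's middle line. In the last picture the relay was flat and square.
- **Not checked:** I didn't measure the force on the stop or the plunger travel directly; both are inferred from the stall and the force. I planned the paths to clear the spool and flux and felt no unexpected contact, but I didn't check them again in a final picture.

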